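Set the spring dividers to the marked column width

TASK

Pick up the spring dividers by their two legs, lift them clear of the table, and squeeze the legs until the two points stand just above the black lines on the rule's two brass clips, one point over each line, without touching the rule or shifting its sliding clip. Finish while still holding them there, squeezed and steady, so that I can spin the nut down; leave the paperweight, ink bottle and ink dish where they are.

Things in the scene. Friction and masses are not known exactly. Their poses are not given: they have to be found in the camera images.
- dividers: Loose steel spring dividers, like big pointed tweezers, 189 mm long, about 0.10 kg, lying flat. Origin: midway between the leg pivots, on the underside; x along the middle line towards the points, y to leg a, z up. Legs pivot at x = 0, y = +13 mm (a) and -13 mm (b), turn in the xy plane, and splay 0.136 rad outward when free (points 64 mm apart). Bow spring 32 mm wide at x = -26 to 0 mm
- grip_mid (a point): Between the legs at x = 58 mm, y = 0, z = 5 mm of the dividers: a good place to grip across both legs (along y), near the centre of mass. There each leg is a bar 6 mm wide, 10 mm deep; 48 mm over both when free. The spring pushes the legs apart: each needs about 5 N here to start closing, 12 N at a 30 mm point gap
- tip_a (a point): The point of leg a (the +y leg), 140 mm from its pivot, 5 mm above the underside. The leg is a flat bar up to 110 mm from the pivot, then a slim round point
- tip_b (a point): The point of leg b (the -y leg, on the brass nut's side), 140 mm from its pivot, 5 mm above the underside. An adjusting screw crosses the legs 24 mm from the pivots; its nut and thread end stand out to y = -38 mm of the dividers when free. The screw does not stop the legs from closing
- layout_rule: Steel rule 260 mm long (its y), 32 mm wide (x), 4 mm thick, fixed on red paper that reaches out on its +x side, away from the robot. Origin: centre of the underside. Two brass clips sit on it, each 14 mm wide (y), 37 mm long (x), top 7 mm above the table, with a 22 mm black line along x on top and, at x = +11 mm, a small screw (9 mm wide, top 13 mm above the table)
- mark_fixed (a point): Middle of the black line on top of the fixed clip (dark screw), 8 mm to the robot's side of the rule's middle line; axes as the rule's
- mark_sliding (a point): Middle of the black line on top of the sliding clip (red screw), on the rule's +y side of the fixed one, 8 mm to the robot's side of the rule's middle line; axes as the rule's. Its distance from mark_fixed, 28 to 44 mm, is the wanted point gap, different each time. About 2 N along the rule would shift this clip
- paperweight: loose dark wooden bar 36 x 210 x 20 mm on the red paper, beyond the rule; origin at the centre of its underside. Leave alone
- ink_bottle: loose grey bottle with a red cap, 38 x 62 mm, 138 mm tall; origin at the centre of its underside. Leave alone
- ink_dish: loose white ceramic dish, 96 mm across, 20 mm tall; origin at the centre of its underside. Leave alone
- leg_a (a joint): How far leg a is squeezed inward, rad, 0 (free) to 0.22. Its angle outward from the dividers' x is 0.136 minus this; point gap in mm = 26 + 140*(sin(0.136 - a) + sin(0.136 - b)) with a and b the values of legs a and b
- stem_end (a point): End of the thin stem (9 mm thick) behind the bow spring, at x = -49 mm, y = 0, z = 5 mm of the dividers
- leg_b (a joint): How far leg b is squeezed inward, rad, 0 (free) to 0.22. Its angle outward from the dividers' x is 0.136 minus this; point gap in mm = 26 + 140*(sin(0.136 - a) + sin(0.136 - b)) with a and b the values of legs a and b
There are look-alikes about, which are no part of the job. Of the things like the dividers, leave any that is blue; of the rest the smaller one is meant.

How it is judged (in metres and radians):
On the way:
1. the dividers are lifted clear of the table in the fingers, at least 15 mm up (height (world z) of each of dividers, stem_end above 0.015 m and height (world z) of each of tip_a, tip_b above 0.02 m and contact force between the fingers and dividers above 1 N), for 0.2 s.
At the end, for the whole second after the job is handed in: One point is over each clip's black line: within 3 mm of it along the rule, 8 mm of its middle across the rule, 1.5 to 15 mm above the clip. The fingers hold the dividers (over 2 N), still (under 0.03 m/s) and stem end over 8 mm up, touching neither rule nor bystanders ((((x of tip_a in the frame of mark_sliding between -0.008 and 0.008 m and y of tip_a in the frame of mark_sliding between -0.003 and 0.003 m and z of tip_a in the frame of mark_sliding between 0.0015 and 0.015 m) and (x of tip_b in the frame of mark_fixed between -0.008 and 0.008 m and y of tip_b in the frame of mark_fixed between -0.003 and 0.003 m and z of tip_b in the frame of mark_fixed between 0.0015 and 0.015 m)) or ((x of tip_b in the frame of mark_sliding between -0.008 and 0.008 m and y of tip_b in the frame of mark_sliding between -0.003 and 0.003 m and z of tip_b in the frame of mark_sliding between 0.0015 and 0.015 m) and (x of tip_a in the frame of mark_fixed between -0.008 and 0.008 m and y of tip_a in the frame of mark_fixed between -0.003 and 0.003 m and z of tip_a in the frame of mark_fixed between 0.0015 and 0.015 m))) and contact force between the fingers and dividers above 2 N and height (world z) of stem_end above 0.008 m and linear speed of dividers below 0.03 m/s and contact force between dividers and layout_rule below 0.2 N and contact force between dividers and paperweight below 0.2 N and contact force between dividers and ink_bottle below 0.2 N and contact force between dividers and ink_dish below 0.2 N); the arm keeps its last pose, push and grip.
It fails at once if the paperweight is moved more than 15 mm (distance of paperweight from where it was at the start of the episode above 0.015 m).
It fails at once if the ink bottle is moved more than 15 mm (distance of ink_bottle from where it was at the start of the episode above 0.015 m).
It fails at once if the ink dish is moved more than 15 mm (distance of ink_dish from where it was at the start of the episode above 0.015 m).
It fails at once if the sliding clip is shifted more than 3 mm (distance of mark_sliding from where it was at the start of the episode above 0.003 m).
It fails at once if the dividers press on the rule with more than 3 N (contact force between dividers and layout_rule above 3 N).
It also fails if it takes over 40 s, if anything falls off the work surface, if the arm or the gripper's body presses on something with over 40 N, if the wrist force passes 120 N, or if a joint passes its speed limit or range.

ROBOT

A 7-joint arm with a two-finger parallel gripper is mounted at the origin on the work surface. World frame = base frame: x ahead of the robot, y to its left, z up, the work surface at z = 0. Lengths are in m, angles in degrees, forces in N, time in s.
With the tool pointing down it reaches from about 0.425 to 0.875 m from the base axis. Payload 4.7 kg.
Tool frame: the origin (TCP) lies at the very end of the fingers, on their centre line; the grasp point (between the pads) lies 19 mm behind it; z points along the fingers, y is the line along which they close (so a half turn about z gives the same grasp; the last joint's range is limited). The gripper opens to 87 mm and grips with 3 to 60 N. Pads are 19 mm wide; open, the fingers measure 117 mm over their backs; the gripper's body (75 mm by 190 mm) begins 51 mm behind the grasp point.
Start: joints at [65.552, 18.392, -4.016, 83.108, 1.295, 78.541, -3.26], TCP at [0.277, -0.588, 0.223] pointing down, gripper open.
Joint ranges: [-163.93, 163.93], [-17.29, 119.83], [-79.2, 71.16], [3.27, 140.29], [-89.18, 269.18], [5.43, 117.66], [-154.24, 154.24]. Speed limits (degrees/s): [147.25, 147.25, 180, 180, 180, 180, 180].

INTERFACE

Orientations are given as [roll, pitch, yaw] about the fixed x, y, z axes, in that order (R = Rz(yaw) Ry(pitch) Rx(roll)).
In Python, from cell import get_obs, read_camera, sign_off, silhouettes gives the robot as it stands.
- The arm moves only by the tool play_rows, never from a script. Its argument "steps" is a list that holds one entry, the list of rows, each a list of 7 numbers: the shift along the tool's x, y, z in m, then the turn, a rotation vector about the tool's x, y, z in rad, then the finger opening in m, from 0 to 0.087. A call has 1 to 12 rows; each row shifts and turns the commanded pose from where the row before left it, along the tool's axes as they then stand; what a row does not reach is not made up. A row lasts 1/10 s, in which the tool goes at most 50 mm and 8.59 degrees, less where a joint would pass 70% of its speed; a pose out of reach is approached as far as the arm can. A call is refused whole if a number of a shift passes 0.05 or a number of a turn 0.15, either way. A call with a gripper value outside its range is refused whole. The fingers move at their own pace and stop on an object; "force" is the grip in N (left out, the last holds). Time passes only in rows, so rows that do not move let the fingers close. It gives the time, the measured TCP pose, the force, the opening and the grip force at its end, in the units of the state.
- get_obs(): the state, without advancing time (a new reading comes with each control period).
- read_camera(name): name is "scene" or "top" or "wrist"; returns a dict with "frame" (480x640x3 uint8, red, green, blue), "intrinsics" (3x3 intrinsics, pixels), "view" (4x4, takes a point from world to camera coordinates). Camera axes: x right, y up, looking along -z (the intrinsics and any distortion apply to the point x, -y, -z); pixel columns grow to the right and rows downward; lengths in m; the calibration is good to about 2 mm. A picture is of the moment at which its call begins. There is no depth.
- sign_off(): hands the job in; it is judged then, once.
Trained networks look in the newest picture that a camera, given by its name, has taken for a name from the list of things; names that differ only in an ending like _2 or _b are one class to them, and where a whole thing is asked for, a point or a joint stands for the part that bears it (a point fixed in the world has none). Each returns a list of dicts, best first, with "p" (0 to 1); they miss things now and then, are a little off and sometimes report something else, mostly with a low value. They report only what shows in the picture. A call takes as long as a camera call. They do not tell look-alikes from the thing itself.
- silhouettes(camera, name): "pixels" (480x640 bool, what is visible of it) and "extent" ([left, top, right, bottom] in pixels, round what is visible of it).
The state is a dict: "time_s": time; "qpos": joint angles; "joint_velocities": joint speeds; "effort": joint torques, N m; "tool_pos": TCP position; "tool_rot": TCP orientation; "force": force on the tool from outside, world axes, zero at the start; "wrist_torque": the same for the moment, N m; "grip_width": finger opening in m; "grasp_force": force on a finger pad.
Only numpy, scipy, OpenCV 4.12 (cv2) and the standard library are available. Lean on these libraries where they do the work, as an engineer would, in place of code of your own. Each camera call takes 0.05 s, during which the arm holds its last target. There are 200 camera calls.

## Working session

There is one attempt and no reset: what is moved stays moved. The work goes in short steps, Python scripts to look and compute and a tool call to move; the robot and the scene stay as the last step left them, time stands still between calls to the robot, and variables do not carry over. Pictures are saved under pics/ and viewed, at most 10 in all, crops included, and the job is handed in when it is done.

Besides the shell and the picture viewer there is one more tool, called by a JSON object that holds its "op" and its "data". play_rows: Moves the arm, as the interface text tells. Its arguments: {"type":"object","properties":{"steps":{"type":"array","items":{"type":"array","items":{"type":"array","items":{"type":"number"}}}},"force":{"type":"number"}},"required":["steps"]}

```bash
mkdir -p pics; ls; cat > h.py <<'E'
import numpy as np, cv2
from cell import *
def px2w(c,uv,z):
    K=np.array(c["intrinsics"]);V=np.array(c["view"])
    R=V[:3,:3];t=V[:3,3];o=-R.T@t
    uv=np.atleast_2d(np.asarray(uv,float))
    d=np.c_[uv,np.ones(len(uv))]@np.linalg.inv(K).T
    d=(d*[1,-1,-1])@R
    return o+d*((z-o[2])/d[:,2])[:,None]
def w2px(c,P):
    K=np.array(c["intrinsics"]);V=np.array(c["view"])
    p=np.atleast_2d(P)@V[:3,:3].T+V[:3,3]; p=p*[1,-1,-1]
    q=p@K.T; return q[:,:2]/q[:,2:]
def save(n,im): cv2.imwrite("pics/"+n,np.ascontiguousarray(im[:,:,::-1]))
E
python3 - <<'E'
from h import *
c=read_camera("top");save("top0.png",c["frame"]);print({k:(v if k!="frame" else 0) for k,v in c.items()})
for n in ["dividers","layout_rule","mark_fixed","paperweight","ink_bottle","ink_dish"]:
    try:
        for s in silhouettes("top",n):
            print(n,round(s["p"],2),s["extent"],s["pixels"].sum())
    except Exception as e: print(n,e)
print(get_obs())
E
```

```text
pics
{'frame': 0, 'intrinsics': array([[535.02597971,   0.        , 320.12797015],
       [  0.        , 535.02597971, 240.92259932],
       [  0.        ,   0.        ,   1.        ]]), 'view': array([[-0.05601886, -0.99842047, -0.00429578,  0.06449107],
       [ 0.97694163, -0.05570055,  0.20611282, -0.4419175 ],
       [-0.20602653,  0.00734948,  0.97851881, -1.09643862],
       [ 0.        ,  0.        ,  0.        ,  1.        ]])}
dividers 0.86 [437.9, 288.9, 532.3, 399.1] 1515
dividers 0.82 [432.0, 174.6, 465.2, 251.2] 529
dividers 0.6 [244.2, 260.7, 314.7, 325.7] 446
layout_rule 0.9 [247.6, 64.5, 390.5, 200.5] 12921
mark_fixed 0.72 [247.6, 63.1, 390.3, 200.2] 12804
paperweight 0.78 [267.8, 115.6, 360.1, 147.0] 1629
ink_bottle 0.64 [440.5, 88.9, 482.5, 135.4] 1150
ink_dish 0.83 [118.4, 212.6, 166.5, 254.1] 1409
{'time_s': 0.35, 'qpos': array([65.55216832, 18.40316039, -4.01639801, 83.12064584,  1.29636778,
       78.5404139 , -3.26085701]), 'joint_velocities': array([-0.01613066, -0.06868977, -0.08691313, -0.08048619, -0.01237446,
       -0.02550723,  0.00500759]), 'effort': array([-8.51334721e-05, -4.90449142e+01, -4.02388209e-01, -3.12230372e+01,
       -6.35671942e-02,  3.74535040e-02,  8.25332745e-05]), 'tool_pos': array([ 0.27725641, -0.58780413,  0.22234423]), 'tool_rot': array([-1.79981012e+02,  4.47399698e-03,  2.52566164e+01]), 'force': array([-0.14408636,  1.11701353, -0.15260531]), 'wrist_torque': array([-0.00161291,  0.00736776, -0.01686388]), 'grasp_force': 0.0, 'grip_width': 0.08700931561211095}
```

View pics/top0.png

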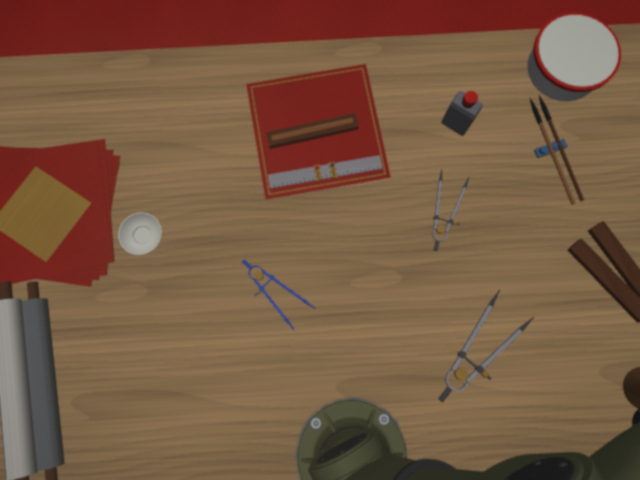

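```bash
python3 - <<'E'
from h import *
c=read_camera("top");f=c["frame"]
def crop(x0,y0,w,h,s): return cv2.resize(f[y0:y0+h,x0:x0+w],None,fx=s,fy=s,interpolation=cv2.INTER_CUBIC)
a=crop(415,160,66,100,6)   # 396x600
b=crop(295,150,66,40,6)    # 396x240
m=np.zeros((600,800,3),np.uint8);m[:600,:396]=a;m[:240,400:796]=b
save("crop1.png",m)
P=px2w(c,[[441,171],[467.5,179],[436,249],[441,228],[319,172],[333,170]],.005)
print(P.round(4)); print(np.linalg.norm(P[0]-P[1]),np.linalg.norm((P[0]+P[1])/2-P[2]))
for n in ["ink_bottle","ink_dish"]:
    e=silhouettes("top",n)[0]["extent"];print(n,px2w(c,[[(e[0]+e[2])/2,(e[1]+e[3])/2]],0.0))
E
```

```text
[[ 6.002e-01 -2.445e-01  5.000e-03]
 [ 5.777e-01 -3.024e-01  5.000e-03]
 [ 4.208e-01 -2.150e-01  5.000e-03]
 [ 4.675e-01 -2.308e-01  5.000e-03]
 [ 6.137e-01  3.270e-02  5.000e-03]
 [ 6.167e-01  6.000e-04  5.000e-03]]
0.06214583083537532 0.1780229040601629
ink_bottle [[ 0.74405997 -0.31260875  0.        ]]
ink_dish [[0.71199228 0.02564081 0.        ]]
```

View pics/crop1.png

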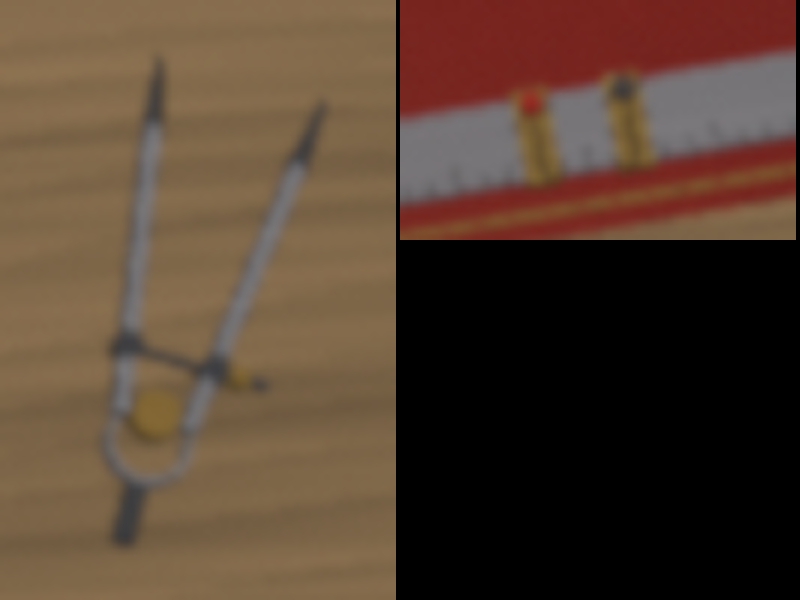

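Candidates: blue dividers (278,293), no; large grey pair (485,345), no; small grey pair (450,210), chosen. The crop shows the small grey pair with tip a at (441.5,169.5), tip b at (468.8,176.8) and stem end at (435.7,250.8). They measure 62 mm across the points and about 180 mm long, which fits. The red screw is at (317,167) and the dark one at (332,165).

```bash
cat >> h.py <<'E'
from scipy.spatial.transform import Rotation as Ro
def plan(target,yaw,n,nt=None):
    "rows from the present pose, tool down"
    o=get_obs();p=np.array(o["tool_pos"]);R=Ro.from_euler("xyz",o["tool_rot"],degrees=True)
    T=Ro.from_euler("xyz",[180,0,yaw],degrees=True)
    rv=(R.inv()*T).as_rotvec()
    d=(np.array(target)-p)/n
    for i in range(n):
        print(np.round(R.inv().apply(d),4).tolist(),np.round(rv/n,4).tolist())
        R=R*Ro.from_rotvec(rv/n)
E
python3 -c "
from h import *
plan([.517,-.248,.2],-19,10)"
```

```text
[0.0362, -0.0205, 0.0023] [0.0, 0.0, 0.0772]
[0.0345, -0.0232, 0.0023] [0.0, 0.0, 0.0772]
[0.0326, -0.0258, 0.0023] [0.0, 0.0, 0.0772]
[0.0305, -0.0283, 0.0023] [0.0, 0.0, 0.0772]
[0.0282, -0.0305, 0.0023] [0.0, 0.0, 0.0772]
[0.0258, -0.0326, 0.0023] [0.0, 0.0, 0.0772]
[0.0232, -0.0345, 0.0023] [0.0, 0.0, 0.0772]
[0.0205, -0.0362, 0.0023] [0.0, 0.0, 0.0772]
[0.0176, -0.0377, 0.0023] [0.0, 0.0, 0.0772]
[0.0146, -0.0389, 0.0023] [0.0, 0.0, 0.0772]
```

{"op": "play_rows", "data": {"steps": [[[0.036,-0.0205,0.002,0,0,0.077,0.087],[0.0345,-0.023,0.002,0,0,0.077,0.087],[0.0325,-0.026,0.002,0,0,0.077,0.087],[0.0305,-0.028,0.002,0,0,0.077,0.087],[0.028,-0.0305,0.002,0,0,0.077,0.087],[0.026,-0.0325,0.002,0,0,0.077,0.087],[0.023,-0.0345,0.002,0,0,0.077,0.087],[0.0205,-0.036,0.002,0,0,0.077,0.087],[0.0175,-0.0375,0.002,0,0,0.077,0.087],[0.0145,-0.039,0.002,0,0,0.077,0.087],[0,0,0,0,0,0,0.087],[0,0,0,0,0,0,0.087]]]}}

```text
time_s: 1.7
tool_pos: [0.5166, -0.2475, 0.2026]
tool_rot: [180.0, 0.0, -18.7]
force: [-0.7, -0.6, 0.0]
grip_width: 0.087
grasp_force: 0.0
```

```bash
python3 - <<'E'
from h import *
c=read_camera("wrist");save("w1.png",c["frame"])
np.savez("w1",**{k:np.array(v) for k,v in c.items()})
print(get_obs()["tool_pos"],get_obs()["tool_rot"])
for s in silhouettes("wrist","dividers"): print(s["p"],s["extent"],s["pixels"].sum())
E
```

```text
[ 0.51579902 -0.24921271  0.20259883] [ 1.79946723e+02  1.92834331e-03 -1.88332376e+01]
0.79 [292.7, 125.5, 365.3, 308.0] 3090
0.65 [301.0, 0.3, 330.0, 11.7] 175
0.41 [443.8, 379.4, 460.7, 389.1] 85
```

View pics/w1.png

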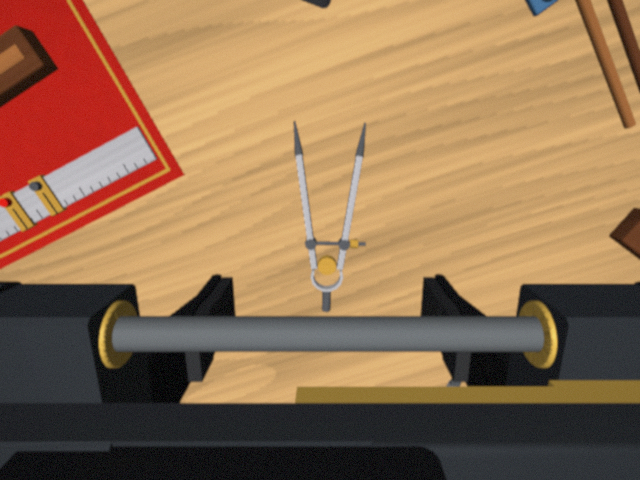

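The wrist picture shows the chosen dividers with points at (294.5,122) and (364.5,123) and stem end at (326,311). The two clips are at the left edge, with the dark screw at (36,186).

```bash
python3 - <<'E'
from h import *
c=np.load("w1.npz")
P=px2w(c,[[294.5,121.5],[364.5,122.5],[326,311]],.005);a,b,s=P[:,:2]
m=(a+b)/2;u=m-s;L=np.linalg.norm(u);u/=L
print(P.round(4),"gap",np.linalg.norm(a-b),"L",L,"yaw",np.degrees(np.arctan2(u[1],u[0])),"perp",np.degrees(np.arctan2(*(a-b)[::-1]))-90)
print("grip from stem",s+.107*u,"from tips",m-.0807*u)
E
```

```text
[[ 0.6045 -0.2455  0.005 ]
 [ 0.5834 -0.3053  0.005 ]
 [ 0.4166 -0.2119  0.005 ]] gap 0.06347693332651551 L 0.18834456512141554 yaw -19.693473711827284 perp -19.444289203730065
grip from stem [ 0.51734101 -0.24798747] from tips [ 0.51794788 -0.24820469]
```

```bash
python3 -c "
from h import *
plan([.5177,-.2481,.003],-19.6,6)"
```

```text
[0.0003, -0.0005, 0.0333] [0.0002, 0.0, 0.0019]
[0.0003, -0.0005, 0.0333] [0.0002, 0.0, 0.0019]
[0.0003, -0.0005, 0.0333] [0.0002, 0.0, 0.0019]
[0.0003, -0.0005, 0.0333] [0.0002, 0.0, 0.0019]
[0.0003, -0.0004, 0.0333] [0.0002, 0.0, 0.0019]
[0.0003, -0.0004, 0.0333] [0.0002, 0.0, 0.0019]
```

{"op": "play_rows", "data": {"steps": [[[0.0003,-0.0003,0.04,0,0,0.003,0.087],[0.0003,-0.0003,0.04,0,0,0.003,0.087],[0.0003,-0.0003,0.04,0,0,0.003,0.087],[0.0003,-0.0003,0.035,0,0,0.003,0.087],[0,0,0.025,0,0,0,0.087],[0,0,0.012,0,0,0,0.087],[0,0,0.004,0,0,0,0.087],[0,0,0,0,0,0,0.087],[0,0,0,0,0,0,0.087]]]}}

```text
time_s: 2.7
tool_pos: [0.5187, -0.2488, 0.0081]
tool_rot: [180.0, -0.2, -19.6]
force: [0.1, -0.2, -0.7]
grip_width: 0.0871
grasp_force: 0.0
```

```bash
python3 - <<'E'
from h import *
c=read_camera("wrist");save("w2.png",c["frame"]);o=get_obs();print(o["tool_pos"],o["tool_rot"],o["force"])
E
```

```text
[ 0.51874836 -0.24870933  0.00821634] [ 1.79969455e+02 -1.68766512e-01 -1.95656204e+01] [-0.01487456  0.55430662  0.20394159]
```

View pics/w2.png

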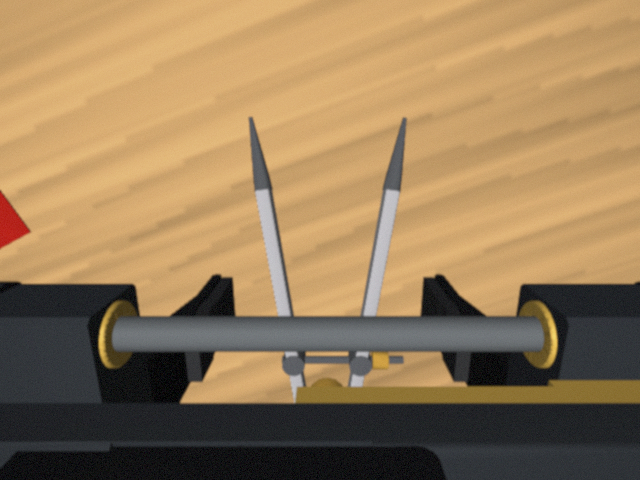

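The picture shows the legs centred between the fingers, with points at (251,118) and (405,118). I'll lower the last few millimetres and close.

{"op": "play_rows", "data": {"steps": [[[0,0,0.0055,0,0,0,0.087],[0,0,0,0,0,0,0.06],[0,0,0,0,0,0,0.042],[0,0,0,0,0,0,0.042],[0,0,0,0,0,0,0.042],[0,0,0,0,0,0,0.042],[0,0,0,0,0,0,0.042],[0,0,0,0,0,0,0.042],[0,0,0,0,0,0,0.042]]], "force": 40}}

```text
time_s: 3.65
tool_pos: [0.5177, -0.248, 0.0011]
tool_rot: [180.0, -0.0, -19.6]
force: [0.2, 0.0, 0.9]
grip_width: 0.043
grasp_force: 7.1
```

{"op": "play_rows", "data": {"steps": [[[0,0,-0.005,0,0,0,0.04],[0,0,-0.01,0,0,0,0.04],[0,0,-0.015,0,0,0,0.04],[0,0,-0.015,0,0,0,0.04],[0,0,-0.01,0,0,0,0.04],[0,0,-0.005,0,0,0,0.04],[0,0,0,0,0,0,0.04],[0,0,0,0,0,0,0.04],[0,0,0,0,0,0,0.04]]]}}

```text
time_s: 4.55
tool_pos: [0.517, -0.2477, 0.0603]
tool_rot: [-180.0, 0.1, -19.5]
force: [0.4, -0.3, -0.7]
grip_width: 0.0403
grasp_force: 7.9
```

```bash
python3 - <<'E'
from h import *
o=get_obs();print(o["tool_pos"],o["tool_rot"],o["grip_width"],o["grasp_force"])
w=read_camera("wrist");s=read_camera("scene");np.savez("w3",**{k:np.array(v) for k,v in w.items()});np.savez("s3",**{k:np.array(v) for k,v in s.items()})
q=w2px(s,[[.518,-.248,.05],[.616,.016,.007]]);print(q)
save("s3.png",s["frame"])
def cr(c,x0,y0,w_,h_,k): return cv2.resize(c["frame"][y0:y0+h_,x0:x0+w_],None,fx=k,fy=k,interpolation=cv2.INTER_CUBIC)
m=np.zeros((600,800,3),np.uint8)
m[:300,:400]=cv2.resize(w["frame"],(400,300),interpolation=cv2.INTER_AREA)
m[:300,400:]=cv2.resize(s["frame"],(400,300),interpolation=cv2.INTER_AREA)
x,y=np.clip((q[0]-[60,50]).astype(int),0,[520,380]);m[300:,:400]=cv2.resize(s["frame"][y:y+90,x:x+120],(400,300),interpolation=cv2.INTER_CUBIC);print(x,y)
x,y=np.clip((q[1]-[60,45]).astype(int),0,[520,380]);m[300:,400:]=cv2.resize(s["frame"][y:y+90,x:x+120],(400,300),interpolation=cv2.INTER_CUBIC);print(x,y)
save("m3.png",m)
E
```

```text
[ 0.51700802 -0.24766223  0.06028994] [-1.79994008e+02  8.16315188e-02 -1.95454532e+01] 0.04030810578018041 7.892349701887724
[[236.52086939 187.09058194]
 [261.28659108 269.64381685]]
176 137
201 224
```

View pics/m3.png

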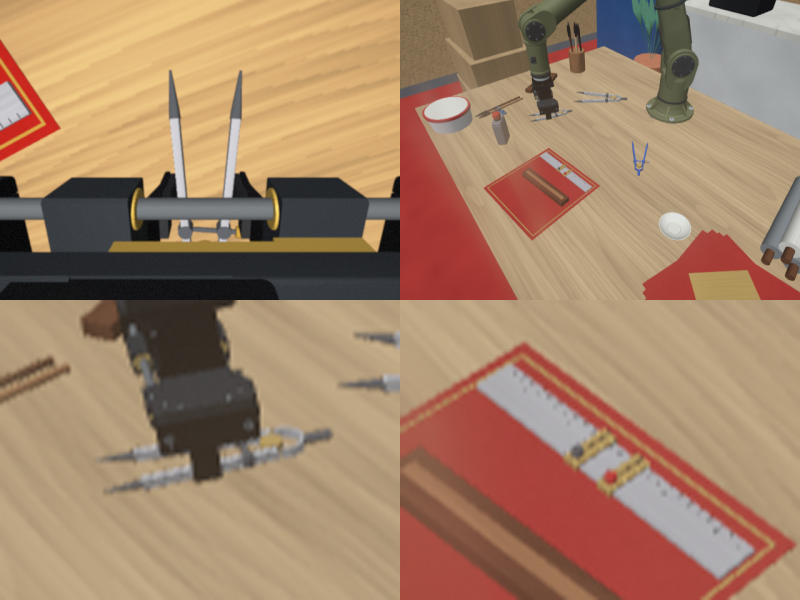

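The dividers are held level and clear of the table, with the legs even. The wrist view has the points at (273,113) and (385,113) in full pixels. Next I'll stage them short of the rule.

```bash
python3 -c "
from h import *
plan([.495,.005,.07],6,9)"
```

```text
[-0.0117, -0.0256, -0.0011] [-0.0, 0.0001, -0.0495]
[-0.0104, -0.0262, -0.0011] [-0.0, 0.0001, -0.0495]
[-0.0091, -0.0267, -0.0011] [-0.0, 0.0001, -0.0495]
[-0.0078, -0.0271, -0.0011] [-0.0, 0.0001, -0.0495]
[-0.0064, -0.0274, -0.0011] [-0.0, 0.0001, -0.0495]
[-0.0051, -0.0277, -0.0011] [-0.0, 0.0001, -0.0495]
[-0.0037, -0.0279, -0.0011] [-0.0, 0.0001, -0.0495]
[-0.0023, -0.0281, -0.0011] [-0.0, 0.0001, -0.0495]
[-0.0009, -0.0282, -0.0011] [-0.0, 0.0001, -0.0495]
```

{"op": "play_rows", "data": {"steps": [[[-0.012,-0.0255,-0.001,0,0,-0.05,0.04],[-0.0105,-0.026,-0.001,0,0,-0.05,0.04],[-0.009,-0.0265,-0.001,0,0,-0.05,0.04],[-0.008,-0.027,-0.001,0,0,-0.05,0.04],[-0.0065,-0.0275,-0.001,0,0,-0.05,0.04],[-0.005,-0.028,-0.001,0,0,-0.05,0.04],[-0.0035,-0.028,-0.001,0,0,-0.05,0.04],[-0.0025,-0.028,-0.001,0,0,-0.05,0.04],[-0.001,-0.028,-0.001,0,0,-0.05,0.04],[0,0,0,0,0,0,0.04],[0,0,0,0,0,0,0.04],[0,0,0,0,0,0,0.04]]]}}

```text
time_s: 5.85
tool_pos: [0.4944, 0.0039, 0.07]
tool_rot: [180.0, 0.0, 6.2]
force: [0.7, -0.4, -0.7]
grip_width: 0.0403
grasp_force: 7.9
```

```bash
python3 - <<'E'
from h import *
o=get_obs();print(o["tool_pos"],o["tool_rot"],o["grip_width"],o["grasp_force"])
w=read_camera("wrist");np.savez("w4",tp=o["tool_pos"],tr=o["tool_rot"],**{k:np.array(v) for k,v in w.items()})
save("w4.png",cv2.resize(w["frame"][0:240,170:490],(800,600),interpolation=cv2.INTER_CUBIC))
E
```

```text
[0.49441362 0.00391232 0.06995773] [1.79969338e+02 1.05607136e-02 6.20677656e+00] 0.0402954473315138 7.8926397699797235
```

View pics/w4.png

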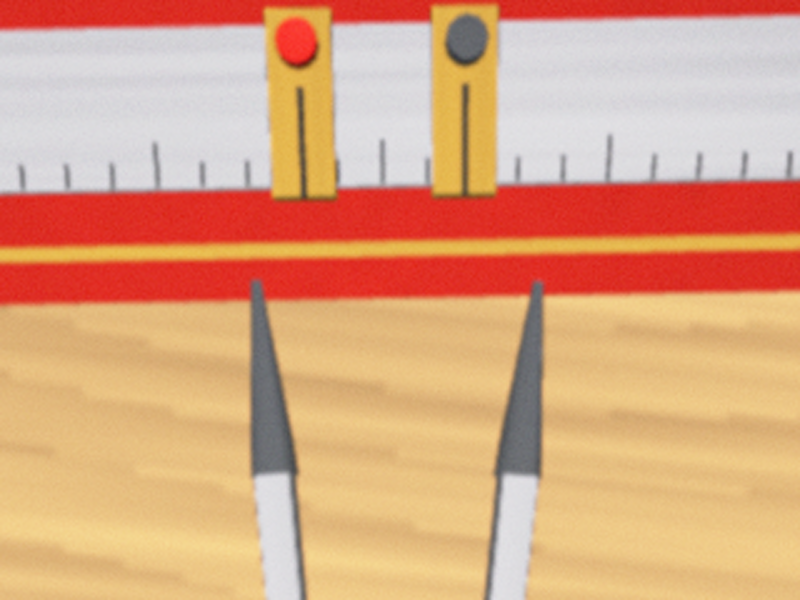

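The view shows the sliding line from (300,87) to (304,197), the fixed line from (465,85) to (464,195), and the points at (257,282) and (538,283) (crop pixels, scale 2.5, left offset 170).

```bash
python3 - <<'E'
from h import *
c=np.load("w4.npz")
f=lambda l:np.array(l)/2.5+[170-.3,-.3]
M=px2w(c,f([[300,87],[304,197],[465,85],[464,195]]),.007)[:,:2]
E=px2w(c,f([[0,193],[800,180.5]]),.004)[:,:2]
T=px2w(c,f([[257,281],[538,282]]),.0739)[:,:2]
d=E[0]-E[1];ry=np.arctan2(d[1],d[0])-np.pi/2
Rr=np.array([[np.cos(ry),-np.sin(ry)],[np.sin(ry),np.cos(ry)]])
ms,mf=(M[0]+M[1])/2,(M[2]+M[3])/2
print("rule yaw",np.degrees(ry),"marks",ms,mf,"line lens",np.linalg.norm(M[0]-M[1]),np.linalg.norm(M[2]-M[3]),"gap vec in rule",(ms-mf)@Rr)
d=T[0]-T[1];print("tips",T,"gap",np.linalg.norm(d),"yaw",np.degrees(np.arctan2(d[1],d[0]))-90)
print("shift in rule axes",((ms+mf)/2-T.mean(0))@Rr)
t=c["tp"][:2];yw=np.radians(c["tr"][2]);print("tip mid rel tool",(T.mean(0)-t)@np.array([[np.cos(yw),-np.sin(yw)],[np.sin(yw),np.cos(yw)]]))
print("cam h",-(c["view"][:3,:3].T@c["view"][:3,3]))
E
```

```text
rule yaw 7.0400450560213175 marks [0.60492178 0.03586274] [0.60913675 0.00081225] line lens 0.02190713984800388 0.02188449713203676 gap vec in rule [0.0001127  0.03530283]
tips [[ 0.57344105  0.03415708]
 [ 0.57810889 -0.01014583]] gap 0.044548137376809877 yaw 6.01460465934791
shift in rule axes [0.03179472 0.0024535 ]
tip mid rel tool [ 0.08175944 -0.00075067]
cam h [0.56892224 0.01176476 0.23226142]
```

{"op": "play_rows", "data": {"steps": [[[0,0,0,0,0,-0.018,0.0363],[0.006,-0.0005,0,0,0,0,0.0363],[0.01,-0.0005,0,0,0,0,0.0363],[0.01,0,0,0,0,0,0.0363],[0.006,0,0.005,0,0,0,0.0363],[0,0,0.01,0,0,0,0.0363],[0,0,0.01,0,0,0,0.0363],[0,0,0.01,0,0,0,0.0363],[0,0,0,0,0,0,0.0363],[0,0,0,0,0,0,0.0363],[0,0,0,0,0,0,0.0363],[0,0,0,0,0,0,0.0363]]]}}

```text
time_s: 7.1
tool_pos: [0.5264, 0.0094, 0.0356]
tool_rot: [180.0, -0.1, 7.3]
force: [0.6, 0.2, -2.1]
grip_width: 0.0365
grasp_force: 9.4
```

```bash
python3 - <<'E'
from h import *
o=get_obs();print(o["tool_pos"],o["tool_rot"],o["grip_width"],o["grasp_force"])
w=read_camera("wrist");np.savez("w5",tp=o["tool_pos"],tr=o["tool_rot"],**{k:np.array(v) for k,v in w.items()})
save("w5.png",cv2.resize(w["frame"][60:210,220:420],(800,600),interpolation=cv2.INTER_CUBIC))
E
```

```text
[0.52636977 0.00940337 0.03556478] [ 1.79978520e+02 -5.83714127e-02  7.26007505e+00] 0.0365353139438483 9.4297094643116
```

View pics/w5.png

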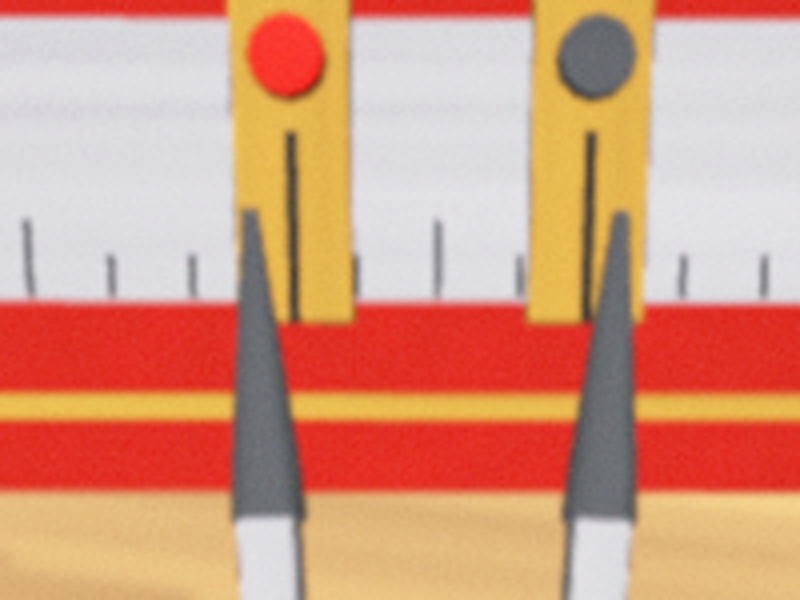

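The view (scale 4, offset (220,60)) shows the sliding line from (291,133) to (294,322), the fixed line from (591,133) to (587,322), and the points at (249,211) and (621,213).

```bash
python3 - <<'E'
from h import *
c=np.load("w5.npz")
f=lambda l:np.array(l)/4+[220-.4,60-.4]
M=px2w(c,f([[291,133],[294,322],[591,133],[587,322]]),.007)[:,:2]
E=px2w(c,f([[0,301],[800,301]]),.004)[:,:2]
T=px2w(c,f([[249,211],[621,213]]),c["tp"][2]+.0039)[:,:2]
d=E[0]-E[1];ry=np.arctan2(d[1],d[0])-np.pi/2
Rr=np.array([[np.cos(ry),-np.sin(ry)],[np.sin(ry),np.cos(ry)]])
ms,mf=(M[0]+M[1])/2,(M[2]+M[3])/2
print("rule yaw",np.degrees(ry),"len",np.linalg.norm(M[0]-M[1]),"mark gap",(ms-mf)@Rr,ms,mf)
d=T[0]-T[1];print("tips",T,"gap",d@Rr,"yaw",np.degrees(np.arctan2(d[1],d[0]))-90)
print("shift needed s,f",(ms-T[0])@Rr,(mf-T[1])@Rr)
E
```

```text
rule yaw 7.264681082975206 len 0.02160609799678488 mark gap [-2.68285792e-07  3.55338838e-02] [0.60479911 0.03593208] [0.60929274 0.00068348]
tips [[0.60522631 0.03743928]
 [0.60970613 0.00080723]] gap [0.00018838 0.03690447] yaw 6.97221207612786
shift needed s,f [-0.00061436 -0.00144108] [-4.25713295e-04 -7.04889854e-05]
```

{"op": "play_rows", "data": {"steps": [[[0,0.0007,0,0,0,0,0.0357],[0,0,0,0,0,0,0.0357],[0,0,0.005,0,0,0,0.0357],[0,0,0.006,0,0,0,0.0357],[0,0,0.006,0,0,0,0.0357],[0,0,0.004,0,0,0,0.0357],[0,0,0.001,0,0,0,0.0357],[0,0,0,0,0,0,0.0357],[0,0,0,0,0,0,0.0357],[0,0,0,0,0,0,0.0357]]]}}

```text
time_s: 8.15
tool_pos: [0.5263, 0.0087, 0.0133]
tool_rot: [180.0, -0.0, 7.3]
force: [1.0, -0.4, -1.8]
grip_width: 0.0358
grasp_force: 9.7
```

```bash
python3 - <<'E'
from h import *
o=get_obs();print(o["tool_pos"],o["tool_rot"],o["grip_width"],o["grasp_force"],o["force"])
w=read_camera("wrist");np.savez("w6",tp=o["tool_pos"],tr=o["tool_rot"],**{k:np.array(v) for k,v in w.items()})
s=read_camera("scene");np.savez("s6",**{k:np.array(v) for k,v in s.items()})
m=np.zeros((600,800,3),np.uint8)
m[:450,:600]=cv2.resize(w["frame"][60:210,220:420],(600,450),interpolation=cv2.INTER_CUBIC)
u=w2px(s,[.58,.017,.02])[0].astype(int);print(u)
m[450:,:]=0
z=cv2.resize(s["frame"][u[1]-30:u[1]+30,u[0]-40:u[0]+40],(400,300),interpolation=cv2.INTER_CUBIC)
m[300:,400:]=z
save("w6.png",m)
E
```

```text
[0.52630052 0.00873931 0.01327628] [ 1.79989683e+02 -2.81993170e-02  7.26232254e+00] 0.035839628952956074 9.695833772420883 [ 0.97411941 -0.36623207 -1.78168568]
[273 258]
```

View pics/w6.png

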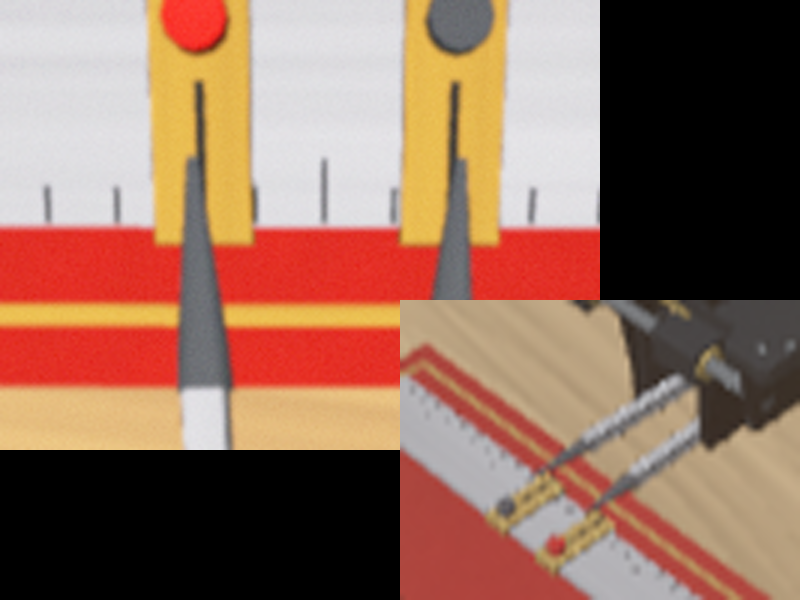

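The points appear over the lines: wrist-crop tips at (193,158) and (460,159), scene-crop tips at (590,510) and (538,473). I'll triangulate their heights from both cameras.

```bash
python3 - <<'E'
from h import *
c=np.load("w6.npz");s=np.load("s6.npz")
W=np.array([[193,157],[460,158]])/3+[219.7,59.7]
S=(np.array([[590,511],[537,474]])-[400,300])/5+[233-.4,228-.4]
ms,mf=np.array([.60485,.0359]),np.array([.6092,.00075]);ry=np.radians(7.15)
Rr=np.array([[np.cos(ry),-np.sin(ry)],[np.sin(ry),np.cos(ry)]])
for i,m in enumerate((ms,mf)):
    for z in (.010,.0172):print(i,z,"tip-mark in rule",((px2w(c,W[i],z)[0,:2]-m)@Rr).round(4), "scene ray",((px2w(s,S[i],z)[0,:2]-m)@Rr).round(4))
    def P(k): 
        D=np.diag([1,-1,-1.]);return k["intrinsics"]@D@k["view"][:3]
    X=cv2.triangulatePoints(P(c),P(s),W[i],S[i]);print("tri",(X[:3]/X[3]).T)
# same-height check: scene sees the marks where? 
print("scene px of marks->crop",((w2px(s,[[*ms,.007],[*mf,.007]])-[233,228])*5+[400,300]).round(0))
print("w6 px of marks->crop",((w2px(c,[[*ms,.007],[*mf,.007]])-[220,60])*3).round(0))
E
```

```text
0 0.01 tip-mark in rule [0.0008 0.0008] scene ray [-0.0043 -0.0027]
0 0.0172 tip-mark in rule [ 0.0005 -0.    ] scene ray [-0.0001  0.0029]
tri [[0.60436269 0.03677981 0.01541353]]
1 0.01 tip-mark in rule [ 0.0009 -0.0007] scene ray [-0.0029 -0.0034]
1 0.0172 tip-mark in rule [0.0005 0.0001] scene ray [0.0012 0.0025]
tri [[0.6093943  0.00099589 0.01485432]]
scene px of marks->crop [[586. 521.]
 [536. 483.]]
w6 px of marks->crop [[200. 163.]
 [451. 164.]]
```

```bash
python3 -c "
from h import *
print(sign_off())"
```

```text
the job is handed in; nothing more can be done
None
```

I handed the job in with the small grey dividers held squeezed and steady, one point over each clip's line: by camera both are within about 1 mm of the lines and 8–10 mm above the clips. The judge's verdict wasn't shown.

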